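Feel for the release notch and open the slide case

TASK

Open the white slide case with a fingertip: touch down on the plain left end of its front ledge, feel lightly along the ledge to the right until the fingertip finds the one place that is an open notch and not a flush plug, and press the tongue inside it fully down so that the blue lid pops ajar. Then take the hand away; do not pry the lid itself, grip nothing, and leave the things round the case where they stand.

Things in the scene. Friction and masses are not known exactly. Their poses are not given: they have to be found in the camera images.
- case: white slide case, fixed to the worktop, 162 (its x, front to back) x 330 (its y, along the ledge) mm; origin at the centre of its underside, z up, -x its front, +y its left end seen from the robot. A flat ledge 330 mm long runs along its front, 50 mm above the worktop, with a 5 mm bezel flush before it and behind it a 6 mm thick fence 4 mm higher
- ledge_mid (a point): middle of the ledge, 50 mm up; axes as the case. The ledge is 42 mm wide front to back. From here 125 mm to either side it holds five inserts of 50 mm, alike from above: a black field 44 mm long between grey 3 mm walls. Four are flush rubber plugs; one, its place changing, is the release notch: a pocket 44 mm long, 42 mm front to back, its black floor (the tongue) 8 mm down
- ledge_left (a point): middle of the plain grey land, 40 mm long and part of the case, at the left (+y) end of the ledge, on its surface, 50 mm above the worktop, 145 mm from the middle of the case; axes as the case
- ledge_right (a point): middle of the plain grey land, 40 mm long, at the right (-y) end of the ledge, on its surface, 145 mm from the middle of the case; axes as the case
- tongue (a joint): how far the release tongue at the bottom of the notch is pressed down: 0 = up (8 mm below the ledge), 0.006 m = fully down. It takes about 7 N (5 N friction and the weight of the lid), has no spring and stays where it is left. A linkage raises the lid with it
- case_lid: blue lid of the case, 104 x 326 mm, 6 mm thick, behind the fence; origin on its hinge line along the back of the case, 44 mm above the worktop. Closed it lies flat; with the tongue fully down its front edge stands open by 0.24 rad (about 25 mm)
- petri_0: petri dish with lid, 64 mm across, 15 mm high; a bystander, loose; origin at the centre of its underside
- marker_blue: white marker pen with a blue cap, 128 mm long, 15 mm thick, lying down; a bystander, loose; origin at the centre of its underside
- dropper: amber dropper bottle with black top, 35 mm across, 106 mm high; a bystander, loose; origin at the centre of its underside
- beaker: small glass beaker, 60 mm across, 71 mm high; a bystander, loose; origin at the centre of its underside
- reagent: white screw-cap reagent bottle, 45 x 62 mm, 109 mm high; a bystander, loose; origin at the centre of its underside
- tape: roll of white tape lying flat, 82 mm across, 19 mm high; a bystander, loose; origin at the centre of its underside

How it is judged (in metres and radians):
On the way, in this order (a step that is already met when the one before it is completed fails the run):
1. a finger touches the plain left end of the ledge, the tongue still up (contact force between the fingers and case above 0.5 N and distance between the grasp point and ledge_left below 0.06 m and value of joint tongue below 0.001 m), for 0.05 s.
2. the tongue in the notch is pressed down (value of joint tongue above 0.0045 m), for 0.1 s.
At the end, for the whole second after the job is handed in: the tongue stays down by more than 4.5 of its 6 mm, the lid stands still and ajar by more than 0.17 rad, and every bystander is within 20 mm of where it stood (value of joint tongue above 0.0045 m and angle between case_lid's own z axis and vertical above 0.17 rad and angular speed of case_lid below 0.1 rad/s and distance of each of petri_0, marker_blue, dropper, beaker, reagent, tape from where it was at the start of the episode below 0.02 m); the robot touches nothing.
It fails at once if the lid is pried, held or pushed (more than 6 N from the fingers) (contact force between the fingers and case_lid above 6 N).
It fails at once if the case is pressed hard (more than 60 N) (contact force between the fingers and case above 60 N).
It fails at once if a bystander is moved by more than 20 mm, lifted or knocked over (distance of any of petri_0, marker_blue, dropper, beaker, reagent, tape from where it was at the start of the episode above 0.02 m or angle between any of petri_0, dropper, beaker, reagent, tape's own z axis and vertical above 0.3 rad).
It also fails if it takes over 59 s, if anything falls off the work surface, if the arm or the gripper's body presses on something with over 40 N, if the wrist force passes 120 N, or if a joint passes its speed limit or range.

ROBOT

A 6-joint arm with a two-finger parallel gripper is mounted at the origin on a cart in front of the work surface, level with it; the furniture and walls round the work are solid. World frame = base frame: x ahead of the robot, y to its left, z up, the work surface at z = 0. Lengths are in mm, angles in rad, forces in N, time in s.
With the tool pointing down it reaches from about 275 to 750 mm from the base axis. Payload 10.2 kg.
Tool frame: the origin (TCP) lies on the centre line of the jaws, within the pads' length; the fingertips stand 17 mm ahead of it and the grasp point (between the pads) lies 2 mm behind it; z points along the fingers, y is the line along which they close (so a half turn about z gives the same grasp; the last joint's range is limited). The gripper opens to 85 mm and grips with 20 to 120 N. Pads are 22 mm wide; open, the fingers measure 114 mm over their backs; the gripper's body (76 mm by 85 mm) begins 54 mm behind the grasp point. The pads swing forward as they close: fully open they stand 13 mm farther back than shut.
Start: joints at [-1.49, 0.313, 1.498, -0, 1.331, -0.223], TCP at [157.04, -500.969, 248.294] pointing down, gripper open.
Joint ranges: [-2.94, 2.94], [-0.97, 2.17], [0.19, 2.56], [-1.23, 4.37], [0.02, 3.11], [-2.88, 2.88]. Speed limits (rad/s): [2.39, 2.39, 3.01, 3.14, 3.14, 3.14].

INTERFACE

Orientations are given as a unit quaternion [w, x, y, z].
In Python, from rig import ctrl gives the robot as it stands. The module is installed in compiled form; this text tells all that it offers.
- The arm moves only by the shell command python3 -m jog 'ROWS' [FORCE]. ROWS is JSON, a list of rows, each an object with "delta_pos": the shift along the world's x, y, z in mm, a list of three; "angular": the turn, a rotation vector about the world's x, y, z in rad, a list of three; "fingers": the opening, from 0 (shut) to 1 (fully open). In form: [{"delta_pos": [tx, ty, tz], "angular": [rx, ry, rz], "fingers": fingers}, ...]. A call has 1 to 10 rows; each row is the pose to reach, as a shift and turn from the pose commanded when the call began; what a row does not reach only later rows make up. A row lasts 1/8 s, in which the tool goes at most 62.5 mm and 10.7 degrees, less where a joint would pass 70% of its speed; a pose out of reach is approached as far as the arm can. A call with a gripper value outside its range is refused whole. The fingers move at their own pace and stop on an object; FORCE is the grip in N (left out, the last holds). Time passes only in rows, so rows that repeat a pose let the fingers close. It gives the time, the measured TCP pose, the force, the opening and the grip force at its end, in the units of the state.
- ctrl.sense(): the state, without advancing time (a new reading comes with each control period).
- ctrl.capture(name): name is "scene" or "top" or "wrist"; returns a dict with "pixels" (400x640x3 uint8, blue, green, red), "fx", "fy", "cx", "cy" (pixels), "R" (3x3) and "t" (3): a world point X has camera coordinates R X + t. Camera axes: x right, y down, z forward; pixel columns grow to the right and rows downward; lengths in mm; the calibration is good to about 2 mm. A picture is of the moment at which its call begins. There is no depth.
- ctrl.finish_job(): hands the job in; it is judged then, once.
The state is a dict: "time_s": time; "joints": joint angles; "dq": joint speeds; "tau": joint torques, N m; "eef_pos": TCP position; "ee_rot": TCP orientation; "force": force on the tool from outside, world axes, zero at the start; "wrist_torque": the same for the moment, N m; "grip_width": opening from 0.0 (shut) to 1.0 (fully open); "grip_force": force on a finger pad.
Only numpy, scipy, OpenCV 4.12 (cv2) and the standard library are available. Lean on these libraries where they do the work, as an engineer would, in place of code of your own. Each camera call takes 0.05 s, during which the arm holds its last target. There are 200 camera calls.

## Working session

There is one attempt and no reset: what is moved stays moved. The work goes in short steps, Python scripts to look and compute and a shell command to move; the robot and the scene stay as the last step left them, time stands still between calls to the robot, and variables do not carry over. Pictures are saved under pics/ and viewed, at most 10 in all, crops included, and the job is handed in when it is done.

```bash
mkdir -p pics
python3 - <<'E'
from rig import ctrl
import cv2
s=ctrl.sense();print(s)
for n in("top","scene"):
    c=ctrl.capture(n);cv2.imwrite(f"pics/{n}0.png",c["pixels"]);print(n,{k:c[k] for k in c if k!="pixels"})
E
```

```text
{'time_s': 0.0, 'joints': array([-1.49039327e+00,  3.13472333e-01,  1.49845513e+00, -1.16682789e-05,
        1.33101721e+00, -2.23443893e-01]), 'dq': array([-0.00201025,  0.00133287, -0.00044082,  0.00051945, -0.00054134,
       -0.0007754 ]), 'tau': array([ 1.04781047e-03, -4.12268436e+01, -2.59739721e+01, -9.75913485e-05,
        4.13990580e-03, -1.50175970e-05]), 'eef_pos': array([ 157.01992676, -500.71138373,  247.71684798]), 'ee_rot': array([-6.74686063e-04,  9.88481373e-01,  1.51341068e-01,  4.26554622e-05]), 'force': array([ 0.43811095, -0.55239087,  0.82503615]), 'wrist_torque': array([ 0.0192374 , -0.04005168, -0.01798392]), 'grip_force': 0.0, 'grip_width': 1.0013271598874927}
top {'fx': 365.039153361849, 'fy': 365.039153361849, 'cx': 315.9826419645513, 'cy': 195.87743614375506, 'R': array([[ 0.02478065, -0.99940149, -0.02413658],
       [-0.99318308, -0.02186125, -0.11449649],
       [ 0.11390031,  0.02680935, -0.99313039]]), 't': array([ -67.61945792,  484.41675831, 1107.08760028])}
scene {'fx': 486.11957150327765, 'fy': 486.11957150327765, 'cx': 316.7763712087044, 'cy': 202.70602670419487, 'R': array([[-8.80707290e-01, -4.73660894e-01, -1.62942535e-04],
       [-3.04512418e-01,  5.66462390e-01, -7.65762723e-01],
       [ 3.62804157e-01, -6.74363195e-01, -6.43123181e-01]]), 't': array([ 375.25905898,  263.4808305 , 1488.62289535])}
```

View pics/top0.png

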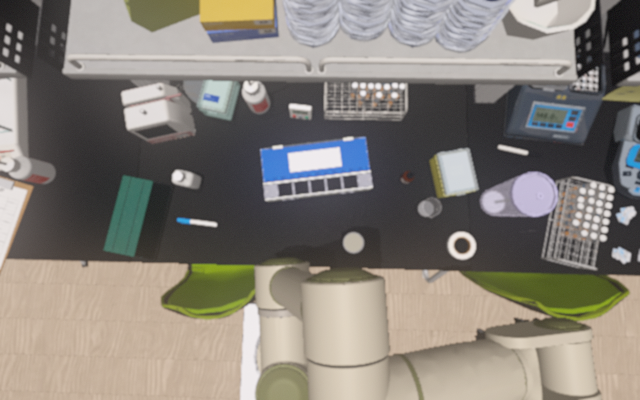

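View pics/scene0.png

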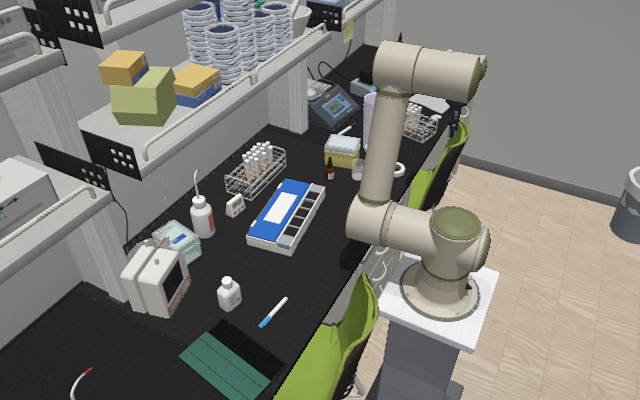

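The top view shows the case at about (317,168). Its blue lid is at the back, and the ledge with five dark fields runs along rows ~178-195. The petri dish is at (353,242), the dropper at (406,177), the beaker at (430,207), the tape at (461,245), the pen at (197,222) and the reagent bottle at (186,178). The scene view confirms this layout.

```bash
cat > h.py <<'E'
import numpy as np,cv2
def ray(c,u,v,z):
    R,t=c["R"],c["t"];C=-R.T@t
    d=R.T@np.array([(u-c["cx"])/c["fx"],(v-c["cy"])/c["fy"],1]);return C+d*(z-C[2])/d[2]
def proj(c,X):
    p=c["R"]@np.asarray(X,float)+c["t"];return np.array([c["fx"]*p[0]/p[2]+c["cx"],c["fy"]*p[1]/p[2]+c["cy"]])
E
python3 - <<'E'
from rig import ctrl
from h import *
c=ctrl.capture("top");im=c["pixels"]
hsv=cv2.cvtColor(im,cv2.COLOR_BGR2HSV)
roi=np.zeros(im.shape[:2],np.uint8);roi[130:205,250:385]=1
blue=((hsv[...,0]>100)&(hsv[...,0]<125)&(hsv[...,1]>120)&(roi>0)).astype(np.uint8)
k=max(cv2.findContours(blue,0,1)[0],key=cv2.contourArea);r=cv2.minAreaRect(k);print("lid",r)
for p in cv2.boxPoints(r):print(ray(c,*p,50).round(1))
# dark fields, enclosed components
dark=((im.max(2)<70)&(roi>0)).astype(np.uint8)
n,l,st,ce=cv2.connectedComponentsWithStats(dark,connectivity=4)
for i in range(1,n):
    if 60<st[i,4]<600:print(st[i],ce[i].round(1),ray(c,*ce[i],50).round(1))
for nme,u,v,z in(("petri",353,242,12),("dropper",406,177,50),("beaker",430,207,40),("pen",197,222,8)):print(nme,ray(c,u,v,z).round())
cv2.imwrite("pics/crop.png",cv2.resize(im[125:210,250:385],None,fx=5.5,fy=5.5,interpolation=cv2.INTER_CUBIC))
E
```

```text
lid ((314.5640869140625, 159.3970947265625), (31.904876708984375, 106.56745910644531), 83.74596405029297)
[624.6 120.7  50. ]
[ 667.4 -206.3   50. ]
[ 568.1 -217.8   50. ]
[525.4 105.8  50. ]
petri [ 346. -174.   12.]
dropper [ 547. -329.   50.]
beaker [ 458. -404.   40.]
pen [397. 318.   8.]
```

View pics/crop.png

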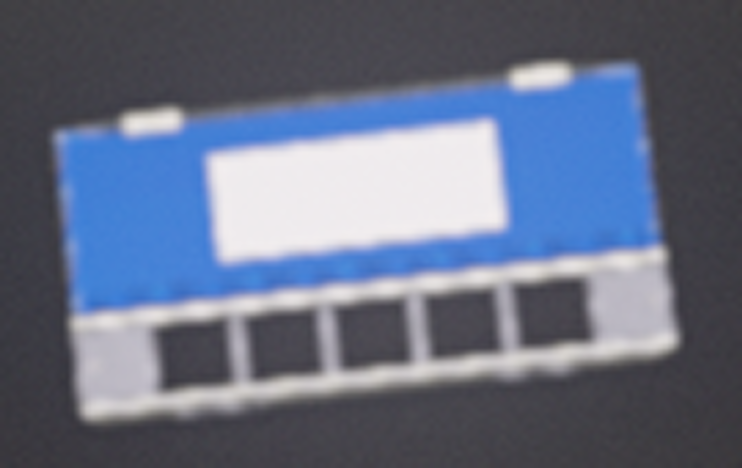

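The enlarged crop shows the five dark fields (crop x 160-590, y 280-385). The left grey land is centred at about crop (117,365) and the right land at about (633,305).

Run:
```python
from rig import ctrl
from h import *
c=ctrl.capture("top");im=c["pixels"][125:210,250:385]
b=cv2.resize(im,None,fx=5.5,fy=5.5,interpolation=cv2.INTER_CUBIC)
dark=(b.max(2)<125).astype(np.uint8)
n,l,st,ce=cv2.connectedComponentsWithStats(dark,connectivity=4)
P=[]
for i in range(1,n):
    if 3000<st[i,4]<12000:
        u=(ce[i]+.5)/5.5-.5+[250,125];P.append((u[0],ray(c,*u,50)));print(st[i],ray(c,*u,50).round(1))
P=np.array([p[1] for p in sorted(P,key=lambda p:p[0])])[:,:2]
print("pitch",np.diff(P,axis=0).round(1));d=P[0]-P[-1];print(np.linalg.norm(d)/(len(P)-1));y=d/np.linalg.norm(d);x=np.array([y[1],-y[0]])
m=P.mean(0);print("mid",m,"yaxis",y,"xaxis",x,"yaw",np.arctan2(x[1],x[0]),"left",m+145*y,"right",m-145*y)
```

```text
[ 513  278   79   70 4577] [ 530.1 -159.6   50. ]
[ 425  289   76   70 4406] [ 522.9 -109.9   50. ]
[ 335  300   75   69 4441] [516.  -60.2  50. ]
[ 245  309   77   71 4479] [509.1 -10.7  50. ]
[ 155  319   78   72 4592] [502.3  38.9  50. ]
pitch [[  6.8 -49.6]
 [  6.9 -49.5]
 [  6.9 -49.6]
 [  7.2 -49.7]]
50.103834180533525
mid [516.07122507 -60.28620427] yaxis [-0.13866734  0.99033902] xaxis [0.99033902 0.13866734] yaw 0.13911562363866067 left [495.96446127  83.31295328] right [ 536.17798888 -203.88536182]
```

```bash
python3 -m jog '[{"delta_pos":[17,29,0],"angular":[0,0,-0.02],"fingers":0},{"delta_pos":[40,70,0],"angular":[0,0,-0.05],"fingers":0},{"delta_pos":[68,117,0],"angular":[0,0,-0.08],"fingers":0},{"delta_pos":[97,167,0],"angular":[0,0,-0.11],"fingers":0},{"delta_pos":[126,217,0],"angular":[0,0,-0.14],"fingers":0},{"delta_pos":[155,267,0],"angular":[0,0,-0.165],"fingers":0},{"delta_pos":[184,317,0],"angular":[0,0,-0.165],"fingers":0},{"delta_pos":[210,362,0],"angular":[0,0,-0.165],"fingers":0},{"delta_pos":[230,396,0],"angular":[0,0,-0.165],"fingers":0},{"delta_pos":[240,412,0],"angular":[0,0,-0.165],"fingers":0}]' 20
```

```text
time_s: 1.45
eef_pos: [397.6, -87.2, 248.3]
ee_rot: [-0.0, 0.998, 0.07, 0.0]
force: [-0.2, -0.2, -0.1]
grip_width: -0.004
grip_force: 0.0
```

```bash
python3 -m jog '[{"delta_pos":[15,27,0],"angular":[0,0,0],"fingers":0},{"delta_pos":[38,66,-10],"angular":[0,0,0],"fingers":0},{"delta_pos":[60,105,-25],"angular":[0,0,0],"fingers":0},{"delta_pos":[80,140,-50],"angular":[0,0,0],"fingers":0},{"delta_pos":[94,162,-80],"angular":[0,0,0],"fingers":0},{"delta_pos":[98,170,-110],"angular":[0,0,0],"fingers":0},{"delta_pos":[98,170,-135],"angular":[0,0,0],"fingers":0},{"delta_pos":[98,170,-150],"angular":[0,0,0],"fingers":0},{"delta_pos":[98,170,-150],"angular":[0,0,0],"fingers":0}]'
python3 - <<'E'
from rig import ctrl
import cv2
c=ctrl.capture("wrist");cv2.imwrite("pics/w1.png",c["pixels"])
c=ctrl.capture("top");cv2.imwrite("pics/t1.png",cv2.resize(c["pixels"][120:260,230:400],None,fx=4,fy=4,interpolation=2))
print(ctrl.sense()["eef_pos"],ctrl.sense()["force"])
E
```

```text
time_s: 2.58
eef_pos: [494.8, 80.9, 97.8]
ee_rot: [-0.0, 0.998, 0.069, -0.001]
force: [-0.7, -0.1, 0.6]
grip_width: -0.002
grip_force: 0.0
[495.50515987  80.88155236  99.10255342] [-0.97447539  1.09839708  0.02012686]
```

View pics/w1.png

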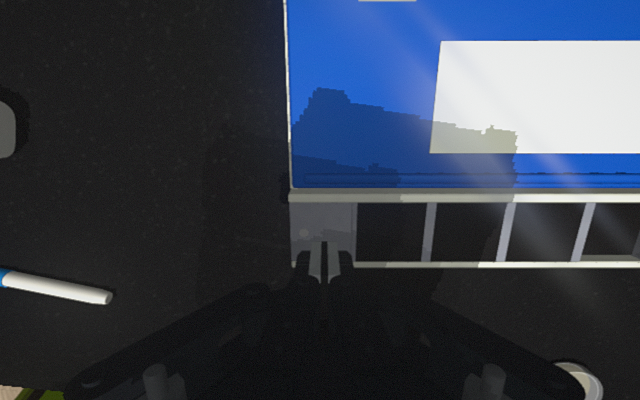

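The wrist view shows the shut fingertips at about (325,245) over the grey land (x 290-357, y 203-262), aligned with the ledge. I'll check the ledge position from this near view.

Run:
```python
from rig import ctrl
from h import *
c=ctrl.capture("wrist");s=ctrl.sense()
y=np.array([-.1387,.9903]);x=np.array([.9903,.1387]);m=np.array([516.07,-60.29])
def loc(u,v,z=50):
    d=ray(c,u,v,z)[:2]-m;return (d@x).round(1),(d@y).round(1)
for n,u,v in(("land left back",290,203),("land right back",357,203),("land right front",357,262),("wall1",430,232),("wall2",507,232),("wall3",582,232)):print(n,loc(u,v))
print(proj(c,s["eef_pos"]-[0,0,17]),((s["eef_pos"][:2]-m)@x,(s["eef_pos"][:2]-m)@y))
```

```text
land left back (np.float64(20.4), np.float64(164.0))
land right back (np.float64(20.4), np.float64(121.6))
land right front (np.float64(-21.1), np.float64(120.2))
wall1 (np.float64(0.7), np.float64(73.3))
wall2 (np.float64(0.7), np.float64(23.0))
wall3 (np.float64(0.7), np.float64(-26.1))
[323.78290166 256.76375237] (np.float64(-0.7222755328708225), np.float64(142.65306595209537))
```

```bash
python3 -m jog '[{"delta_pos":[0,0,-10],"angular":[0,0,0],"fingers":0},{"delta_pos":[0,0,-20],"angular":[0,0,0],"fingers":0},{"delta_pos":[0,0,-27],"angular":[0,0,0],"fingers":0},{"delta_pos":[0,0,-28],"angular":[0,0,0],"fingers":0},{"delta_pos":[0,0,-29],"angular":[0,0,0],"fingers":0},{"delta_pos":[0,0,-30],"angular":[0,0,0],"fingers":0},{"delta_pos":[0,0,-30],"angular":[0,0,0],"fingers":0}]'
```

```text
time_s: 3.6
eef_pos: [495.1, 81.0, 68.4]
ee_rot: [0.0, 0.998, 0.069, 0.0]
force: [0.3, 0.6, -0.3]
grip_width: 0.003
grip_force: 0.0
```

```bash
python3 -m jog '[{"delta_pos":[0,0,-0.5],"angular":[0,0,0],"fingers":0},{"delta_pos":[0,0,-1],"angular":[0,0,0],"fingers":0},{"delta_pos":[0,0,-1.5],"angular":[0,0,0],"fingers":0},{"delta_pos":[0,0,-1.5],"angular":[0,0,0],"fingers":0}]'
```

```text
time_s: 4.1
eef_pos: [495.1, 81.0, 67.1]
ee_rot: [0.0, 0.998, 0.069, 0.0]
force: [-1.3, -0.2, 5.4]
grip_width: -0.0
grip_force: 2.4
```

```bash
python3 -m jog '[{"delta_pos":[0,0,0],"angular":[0,0,0],"fingers":0},{"delta_pos":[0,0,0],"angular":[0,0,0],"fingers":0},{"delta_pos":[0.8,-5.9,0],"angular":[0,0,0],"fingers":0},{"delta_pos":[1.7,-11.9,0],"angular":[0,0,0],"fingers":0},{"delta_pos":[2.5,-17.8,0],"angular":[0,0,0],"fingers":0},{"delta_pos":[3.4,-24,0],"angular":[0,0,0],"fingers":0},{"delta_pos":[4.2,-30,0],"angular":[0,0,0],"fingers":0},{"delta_pos":[5,-36,0],"angular":[0,0,0],"fingers":0},{"delta_pos":[6,-43,0],"angular":[0,0,0],"fingers":0},{"delta_pos":[6,-43,0],"angular":[0,0,0],"fingers":0}]'
```

```text
time_s: 5.35
eef_pos: [501.4, 37.4, 67.1]
ee_rot: [0.0, 0.998, 0.069, 0.0]
force: [0.0, 0.3, 5.3]
grip_width: -0.002
grip_force: 2.5
```

Field 1 (leftmost) is flush: 5.3 N at z 67.1. On to field 2.

```bash
python3 -m jog '[{"delta_pos":[0.9,-6,0],"angular":[0,0,0],"fingers":0},{"delta_pos":[1.7,-12,0],"angular":[0,0,0],"fingers":0},{"delta_pos":[2.5,-18,0],"angular":[0,0,0],"fingers":0},{"delta_pos":[3.4,-24,0],"angular":[0,0,0],"fingers":0},{"delta_pos":[4.2,-30,0],"angular":[0,0,0],"fingers":0},{"delta_pos":[5,-36,0],"angular":[0,0,0],"fingers":0},{"delta_pos":[6,-43,0],"angular":[0,0,0],"fingers":0},{"delta_pos":[7,-49.5,0],"angular":[0,0,0],"fingers":0},{"delta_pos":[7,-49.5,0],"angular":[0,0,0],"fingers":0}]'
```

```text
time_s: 6.48
eef_pos: [508.3, -12.1, 67.1]
ee_rot: [0.0, 0.998, 0.069, 0.0]
force: [-0.6, 0.2, 5.0]
grip_width: 0.002
grip_force: 2.6
```

Field 2 is flush. On to field 3.

```bash
python3 -m jog '[{"delta_pos":[0.9,-6,0],"angular":[0,0,0],"fingers":0},{"delta_pos":[1.7,-12,0],"angular":[0,0,0],"fingers":0},{"delta_pos":[2.5,-18,0],"angular":[0,0,0],"fingers":0},{"delta_pos":[3.4,-24,0],"angular":[0,0,0],"fingers":0},{"delta_pos":[4.2,-30,0],"angular":[0,0,0],"fingers":0},{"delta_pos":[5,-36,0],"angular":[0,0,0],"fingers":0},{"delta_pos":[6,-43,0],"angular":[0,0,0],"fingers":0},{"delta_pos":[7,-49.5,0],"angular":[0,0,0],"fingers":0},{"delta_pos":[7,-49.5,0],"angular":[0,0,0],"fingers":0}]'
```

```text
time_s: 7.6
eef_pos: [515.3, -61.6, 67.0]
ee_rot: [0.0, 0.998, 0.069, 0.0]
force: [-1.6, -0.8, 5.4]
grip_width: 0.002
grip_force: 2.6
```

Field 3 is flush. On to field 4.

```bash
python3 -m jog '[{"delta_pos":[0.9,-6,0],"angular":[0,0,0],"fingers":0},{"delta_pos":[1.7,-12,0],"angular":[0,0,0],"fingers":0},{"delta_pos":[2.5,-18,0],"angular":[0,0,0],"fingers":0},{"delta_pos":[3.4,-24,0],"angular":[0,0,0],"fingers":0},{"delta_pos":[4.2,-30,0],"angular":[0,0,0],"fingers":0},{"delta_pos":[5,-36,0],"angular":[0,0,0],"fingers":0},{"delta_pos":[6,-43,0],"angular":[0,0,0],"fingers":0},{"delta_pos":[7,-49.5,0],"angular":[0,0,0],"fingers":0},{"delta_pos":[7,-49.5,0],"angular":[0,0,0],"fingers":0}]'
```

```text
time_s: 8.72
eef_pos: [522.0, -111.0, 66.6]
ee_rot: [0.0, 0.998, 0.069, -0.0]
force: [-0.1, 0.6, 0.4]
grip_width: 0.001
grip_force: 0.0
```

The force fell to zero in field 4, so that is the notch. Now I'll press the tongue gradually.

```bash
python3 -m jog '[{"delta_pos":[0,0,-3],"angular":[0,0,0],"fingers":0},{"delta_pos":[0,0,-6],"angular":[0,0,0],"fingers":0},{"delta_pos":[0,0,-8],"angular":[0,0,0],"fingers":0},{"delta_pos":[0,0,-9.5],"angular":[0,0,0],"fingers":0},{"delta_pos":[0,0,-10.5],"angular":[0,0,0],"fingers":0},{"delta_pos":[0,0,-11.5],"angular":[0,0,0],"fingers":0},{"delta_pos":[0,0,-12.5],"angular":[0,0,0],"fingers":0},{"delta_pos":[0,0,-13.2],"angular":[0,0,0],"fingers":0},{"delta_pos":[0,0,-13.2],"angular":[0,0,0],"fingers":0}]'
```

```text
time_s: 9.85
eef_pos: [521.9, -110.3, 53.8]
ee_rot: [-0.0, 0.998, 0.069, -0.0]
force: [-2.2, 1.4, 4.8]
grip_width: -0.004
grip_force: 2.5
```

```bash
python3 -m jog '[{"delta_pos":[0,0,-0.4],"angular":[0,0,0],"fingers":0},{"delta_pos":[0,0,-0.8],"angular":[0,0,0],"fingers":0},{"delta_pos":[0,0,-1.0],"angular":[0,0,0],"fingers":0},{"delta_pos":[0,0,-1.0],"angular":[0,0,0],"fingers":0}]'
```

```text
time_s: 10.35
eef_pos: [522.0, -110.3, 53.0]
ee_rot: [-0.0, 0.998, 0.069, -0.0]
force: [-3.0, 2.0, 7.6]
grip_width: -0.003
grip_force: 3.8
```

```bash
python3 -m jog '[{"delta_pos":[0,0,-0.3],"angular":[0,0,0],"fingers":0},{"delta_pos":[0,0,-0.6],"angular":[0,0,0],"fingers":0},{"delta_pos":[0,0,-0.6],"angular":[0,0,0],"fingers":0}]'
```

```text
time_s: 10.72
eef_pos: [522.0, -110.3, 53.0]
ee_rot: [-0.0, 0.998, 0.07, -0.0]
force: [-5.8, 3.0, 13.2]
grip_width: -0.0
grip_force: 6.8
```

The tool met the hard stop at z 53.0, with force rising and no further travel. Now I'll withdraw straight up and then back from the lid.

```bash
python3 -m jog '[{"delta_pos":[0,0,4],"angular":[0,0,0],"fingers":0},{"delta_pos":[0,0,12],"angular":[0,0,0],"fingers":0},{"delta_pos":[0,0,25],"angular":[0,0,0],"fingers":0},{"delta_pos":[-10,0,50],"angular":[0,0,0],"fingers":0},{"delta_pos":[-30,0,80],"angular":[0,0,0],"fingers":0},{"delta_pos":[-60,0,110],"angular":[0,0,0],"fingers":0},{"delta_pos":[-90,0,140],"angular":[0,0,0],"fingers":0},{"delta_pos":[-110,0,160],"angular":[0,0,0],"fingers":0},{"delta_pos":[-120,0,170],"angular":[0,0,0],"fingers":0},{"delta_pos":[-120,0,170],"angular":[0,0,0],"fingers":0}]'
python3 - <<'E'
from rig import ctrl
import cv2
c=ctrl.capture("scene");cv2.imwrite("pics/s2.png",cv2.resize(c["pixels"][130:350,170:450],None,fx=2.7,fy=2.7))
E
```

```text
time_s: 11.98
eef_pos: [402.1, -110.6, 222.5]
ee_rot: [0.0, 0.998, 0.069, 0.001]
force: [0.3, -0.2, 0.4]
grip_width: -0.001
grip_force: 0.0
```

View pics/s2.png

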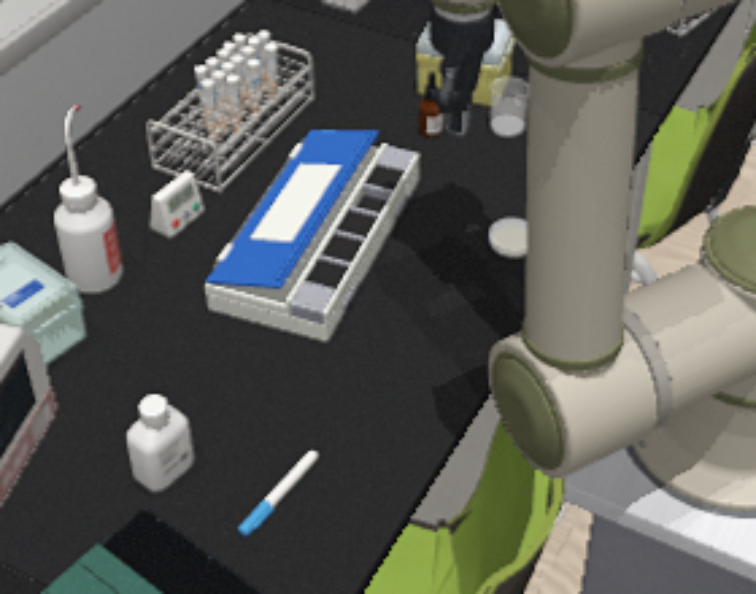

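The lid stands ajar: its raised front edge runs from (285,285) to (378,132) in the crop. The bystanders are where they were and the hand is clear.

```bash
python3 -c "
from rig import ctrl
print(ctrl.finish_job())"
```

```text
the job is handed in; nothing more can be done
None
```

I found the notch at the fourth place from the left and pressed the tongue to its stop; the blue lid stands ajar, the bystanders I could see are where they stood, the hand is clear, and the job is handed in (no verdict was returned).

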